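Set the laboratory shaker to fast and start it

ROBOT

A 6-joint arm with a two-finger parallel gripper is mounted at the origin on a cart in front of the work surface, level with it; the furniture and walls round the work are solid. World frame = base frame: x ahead of the robot, y to its left, z up, the work surface at z = 0. Lengths are in m, angles in degrees, forces in N, time in s.
With the tool pointing down it reaches from about 0.35 to 0.875 m from the base axis. Payload 4.2 kg.
Tool frame: the origin (TCP) lies on the centre line of the jaws, within the pads' length; the fingertips stand tip_reach ahead of it and the grasp point (between the pads) is the TCP (tip_reach is the distance from the TCP to the fingertips, in m); z points along the fingers, y is the line along which they close (so a half turn about z gives the same grasp; the last joint's range is limited). The gripper opens to 87 mm and grips with 3 to 60 N. Pads are 19 mm wide; open, the fingers measure 117 mm over their backs; the gripper's body (75 mm by 190 mm) begins 51 mm behind the grasp point.
Start: joints at [86.15, 22.042, 0.453, 0, -68.411, -14.817], TCP at [0.2, 0.592, 0.242] pointing down, gripper open.
Joint ranges: [-179.83, 179.83], [-69.29, 118.12], [-61.27, 80.66], [-181.25, 117.63], [-171.15, -9.14], [-177.46, 177.46]. Speed limits (degrees/s): [159.86, 159.86, 180, 180, 180, 180].

INTERFACE

Orientations are given as a 3x3 rotation matrix whose columns are the frame's x, y, z axes.
In Python, from station import sense, capture, finish_job, tip_reach gives the robot as it stands.
- The arm moves only by the tool arm_command, never from a script. Its argument "deltas" is a list of rows, each a list of 7 numbers: the turn, a rotation vector about the tool's x, y, z in rad, then the shift along the tool's x, y, z in cm, then the closure, from -1 (fully open) to 1 (shut), so that 0 is half open. In form: [[rx, ry, rz, dx, dy, dz, hand], ...]. A call has 1 to 8 rows; each row is the pose to reach, as a shift and turn from the pose commanded when the call began, along the tool's axes at that moment; what a row does not reach only later rows make up. A row lasts 1/12 s, in which the tool goes at most 41.7 mm and 7.16 degrees, less where a joint would pass 70% of its speed; a pose out of reach is approached as far as the arm can. A call with a gripper value outside its range is refused whole. The fingers move at their own pace and stop on an object; the grip force is fixed at half the most. Time passes only in rows, so rows that repeat a pose let the fingers close. It gives the time, the measured TCP pose, the force, the opening and the grip force at its end, in the units of the state.
- sense(): the state, without advancing time (a new reading comes with each control period).
- capture(name): name is "scene" or "top"; returns a dict with "pixels" (420x560x3 uint8, blue, green, red), "fovy" (degrees; the focal length in pixels is half the picture's height over the tangent of half this angle, whatever the lens; pixels are square), "cx", "cy" (the principal point, pixels), "k1" (the pictures are not rectified: a ray, as slopes to the right and down, at radius r is drawn at 1 + k1 r^2 times it, then the intrinsics apply), "rvec" (rotation vector, rad) and "tvec" (3), from world to camera coordinates, as OpenCV has them. Camera axes: x right, y down, z forward; pixel columns grow to the right and rows downward; lengths in m; the calibration is good to about 2 mm. A picture is of the moment at which its call begins. There is no depth.
- finish_job(): hands the job in; it is judged then, once.
The state is a dict: "time_s": time; "joints": joint angles; "joint_velocities": joint speeds; "effort": joint torques, N m; "tcp_pos": TCP position; "ee_rot": TCP orientation; "wrist_force": force on the tool from outside, world axes, zero at the start; "moment": the same for the moment, N m; "gripper_width": opening from 0.0 (shut) to 1.0 (fully open); "gripper_force": force on a finger pad.
Only numpy, scipy, OpenCV 4.12 (cv2) and the standard library are available. Lean on these libraries where they do the work, as an engineer would, in place of code of your own. Each camera call takes 0.05 s, during which the arm holds its last target. There are 200 camera calls.

TASK

Set the white shaker to fast and start it, touching it with the fingertips only: push the orange speed lever along its slot, past the first click (slow), all the way to the second stop (fast), and only then press the green start button down and let it come up again. Push and press, do not pinch the lever's knob between the fingers; leave the specimen cup on the shaker's platform and everything else on the desk undisturbed, and take the hand away at the end.

Things in the scene. Friction and masses are not known exactly. Their poses are not given: they have to be found in the camera images.
- shaker: White shaker, fixed to the desk, 200 (x) x 220 (y) x 55 mm high, flat top; origin at the centre of its underside, z up, -x faces the robot. In its frame: the lever slot runs along y on the top at x = -65 mm (near edge); the start button is at (48, 65) mm, rear left; the round black platform with the cup is at (48, -48), rear right, radius 48 mm, its top 63 mm above the desk.
- speed_lever (a joint): Slide of the orange speed lever, m, growing along the shaker's +y: 0 = off (right end of the slot, seen from the robot), 0.030 = slow (first detent), 0.060 = fast (second, rigid stop, left end). Spring detents hold it at all three: about 7 N pushes it out of off and out of slow; past 0.016 it snaps on to slow, past 0.046 to fast. It starts within 3 mm of off.
- knob_center (a point): Centre of the lever's orange knob, 20 mm above the shaker's top. The knob is 26 mm along y (the slide direction), 32 mm along x and 26 mm high (from 7 to 33 mm above the shaker's top); push it on its flat right-hand (-y) face.
- start_top (a point): Middle of the top face of the green round start button, 32 mm across, in a black housing on the shaker's top. It moves straight down.
- start (a joint): Travel of the start button, m: 0 = up, 0.006 = fully down; a spring lifts it again. It takes about 5 N to press it fully.
- cup_mid (a point): Middle of the clear specimen cup (67 mm wide, 68 mm high, loose, about 0.06 kg) that stands upright on the shaker's platform; the point is on its axis, 34 mm above its underside. Leave it alone.
- lid: Red screw lid, 74 mm across, 10 mm high, loose on the desk; origin at the centre of its underside. Bystander.
- dropper_mid (a point): Middle (51 mm above its foot) of a brown dropper bottle with a black bulb, 34 mm wide and 102 mm high, loose on the desk. Bystander.
- kitchen_timer: Cream dial timer, 60 x 66 x 42 mm, loose on the desk; origin at the centre of its underside. Bystander.
There are look-alikes about, which are no part of the job. Leave any pink look-alike of the part that bears cup_mid alone.

How it is judged:
By the outcome, as a careful person would: the job done as asked, in the order asked, and still so for the second after the job is handed in, with the robot touching nothing.
It also fails if it takes over 35 s, if anything falls off the work surface, if the arm or the gripper's body presses on something with over 40 N, if the wrist force passes 120 N, or if a joint passes its speed limit or range.

## Working session

There is one attempt and no reset: what is moved stays moved. The work goes in short steps, Python scripts to look and compute and a tool call to move; the robot and the scene stay as the last step left them, time stands still between calls to the robot, and variables do not carry over. Pictures are saved under pics/ and viewed, at most 10 in all, crops included, and the job is handed in when it is done.

Besides the shell and the picture viewer there is one more tool, called as name(argument=value, ...), one argument or row to a line, values as JSON. arm_command: Moves the arm, as the interface text tells. Its arguments: {"type":"object","properties":{"deltas":{"type":"array"}},"required":["deltas"]}

```bash
mkdir -p pics; python3 - <<'E'
from station import *
import cv2,numpy as np
s=sense();print(tip_reach,s['time_s'],s['tcp_pos'],np.round(s['ee_rot'],3),s['gripper_width'])
for n in('scene','top'):
    c=capture(n);cv2.imwrite(f'pics/{n}0.png',c['pixels']);print({k:v for k,v in c.items() if k!='pixels'})
E
```

```text
0.019 0.0 [0.19982526 0.5915861  0.24048091] [[ 0.947 -0.32  -0.001]
 [-0.32  -0.947 -0.002]
 [ 0.     0.002 -1.   ]] 1.003251507530214
{'fovy': 57.92644398320104, 'cx': 280.3154402242219, 'cy': 207.8303734855812, 'k1': -0.04759830139465896, 'rvec': array([ 2.10954706, -1.10032864,  0.48440318]), 'tvec': array([-0.21907448,  0.37406203,  0.79489601])}
{'fovy': 49.210037774244825, 'cx': 278.7297540335219, 'cy': 210.04442509476473, 'k1': -0.009260803834393006, 'rvec': array([ 2.14339032, -2.04995411,  0.2358716 ]), 'tvec': array([0.04285969, 0.51973698, 0.96065062])}
```

View pics/scene0.png

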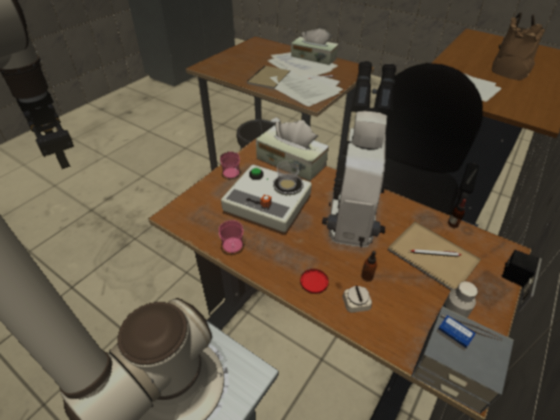

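View pics/top0.png

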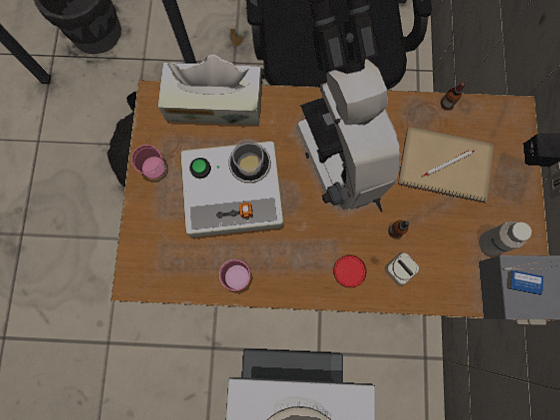

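Top picture: shaker about (233,188), orange knob (246,210), green button (201,167), cup on the platform (249,160). The pink look-alike cups are at (150,162) and (235,276). No other orange lever or green button is in view; the brown droppers at (399,229) and (453,97) are well away. I choose the knob and button on the white shaker, and check them in a crop.

```bash
cat > h.py <<'E'
import cv2,numpy as np
from station import *
def cam(c):
    f=c['pixels'].shape[0]/2/np.tan(np.radians(c['fovy']/2))
    K=np.array([[f,0,c['cx']],[0,f,c['cy']],[0,0,1]]);return K,np.array([c['k1'],0,0,0.])
def ray(c,p):
    K,d=cam(c);u=cv2.undistortPoints(np.array([[p]],float),K,d)[0,0]
    R=cv2.Rodrigues(c['rvec'])[0];return -R.T@c['tvec'],R.T@np.array([u[0],u[1],1])
def atz(c,p,z):
    o,v=ray(c,p);return o+v*(z-o[2])/v[2]
def proj(c,X):
    K,d=cam(c);return cv2.projectPoints(np.array(X,float).reshape(-1,1,3),c['rvec'],c['tvec'],K,d)[0][:,0]
def blob(c,h0,h1,box,s=120,v=60):
    m=cv2.inRange(cv2.cvtColor(c['pixels'],cv2.COLOR_BGR2HSV),(h0,s,v),(h1,255,255))
    x0,y0,x1,y1=box;k=np.zeros_like(m);k[y0:y1,x0:x1]=m[y0:y1,x0:x1]
    n,l,st,ce=cv2.connectedComponentsWithStats(k);i=1+np.argmax(st[1:,4]);return ce[i],st[i]
def tri(cs,ps):
    A=np.zeros((3,3));b=np.zeros(3)
    for c,p in zip(cs,ps):
        o,v=ray(c,p);v/=np.linalg.norm(v);M=np.eye(3)-np.outer(v,v);A+=M;b+=M@o
    return np.linalg.solve(A,b)
E
python3 - <<'E'
from h import *
t=capture('top');s=capture('scene')
for n,h,bt,bs in(('knob',(3,17),(225,195,265,225),(250,190,280,215)),('btn',(45,85),(185,150,220,185),(245,160,270,185))):
    pt,st=blob(t,*h,bt);ps,ss=blob(s,*h,bs,90,40)
    print(n,pt,st,ps,ss,tri((t,s),(pt,ps)))
g=t['pixels'];m=cv2.inRange(g,(120,120,120),(255,255,255));k=np.zeros_like(m);k[135:240,175:290]=m[135:240,175:290]
cs=max(cv2.findContours(k,0,2)[0],key=cv2.contourArea);r=cv2.minAreaRect(cs);print(r)
for p in cv2.boxPoints(r):print(p,atz(t,p,.055),atz(t,p,0))
cv2.imwrite('pics/c1.png',cv2.resize(g[130:250,170:300],None,fx=5,fy=5,interpolation=2)[:600,:])
E
```

```text
knob [245.40322581 209.42741935] [239 202  13  16 124] [265.21495327 201.65420561] [260 195  11  13 107] [0.51230708 0.14080178 0.06801553]
btn [198.67763158 165.43421053] [192 159  14  14 152] [255.57627119 171.72881356] [251 168  10   8  59] [0.61062573 0.25252162 0.06609252]
((229.7648162841797, 186.91619873046875), (82.95539855957031, 97.07633972167969), 83.74596405029297)
[176.99707 150.97295] [0.64792787 0.30685641 0.055     ] [0.66790772 0.32072786 0.        ]
[273.49567 140.39775] [0.68370378 0.08555605 0.055     ] [0.70565364 0.08724149 0.        ]
[282.53256 222.85945] [0.48963576 0.0562748  0.055     ] [0.50089918 0.05634785 0.        ]
[186.03397 233.43465] [0.45628794 0.2684633  0.055     ] [0.46571504 0.28022061 0.        ]
```

View pics/c1.png

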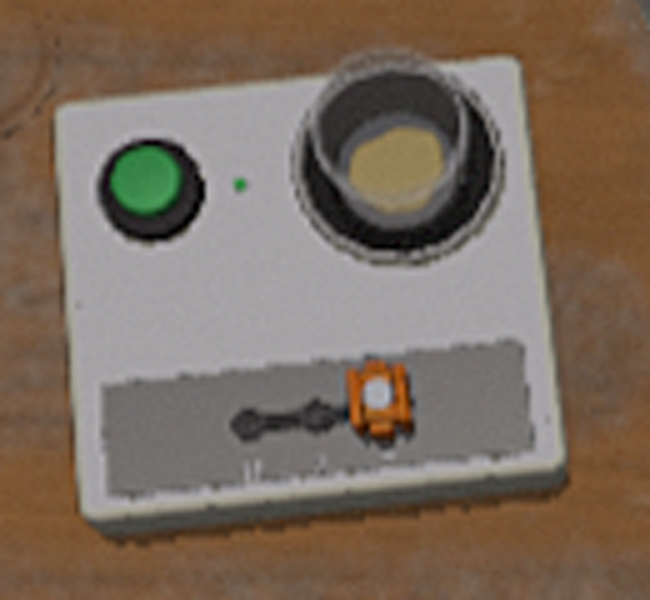

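The crop confirms it: the orange knob is at crop (380,400), at the right end of its slot, which runs left to (245,425). The green button is at (147,180) and the clear cup at (390,140). Shaker top corners are at about (57,103), (520,58), (563,467) and (85,515).

```bash
python3 - <<'E'
from h import *
from scipy.optimize import least_squares
t=capture('top')
cr=lambda x,y:((x+.5)/5-.5+170,(y+.5)/5-.5+130)
C=[((.1,.11),cr(57,103)),((.1,-.11),cr(520,58)),((-.1,-.11),cr(563,467)),((-.1,.11),cr(85,515))]
def W(q,l,z):
    c,s=np.cos(q[2]),np.sin(q[2]);return np.array([q[0]+c*l[0]-s*l[1],q[1]+s*l[0]+c*l[1],z])
f=lambda q:np.ravel([atz(t,p,.055)[:2]-W(q,l,0)[:2] for l,p in C])
r=least_squares(f,[.57,.18,-.15]);q=r.x;print(q,np.degrees(q[2]),np.round(r.fun*1000,1))
kn,bt=atz(t,(245.4,209.4),.08),atz(t,cr(147,178),.068)
for n,p in(('knob',kn),('btn',bt)):
    c,s=np.cos(q[2]),np.sin(q[2]);d=p[:2]-q[:2];print(n,p,'local',c*d[0]+s*d[1],-s*d[0]+c*d[1])
for l in((-.065,-.03),(-.065,.03),(.048,.065),(.048,-.048)):print(l,W(q,l,.0))
for p in ((0.5,-.03),):pass
E
```

```text
[0.56986245 0.1768485  0.14892022] 8.532499865632127 [-2.2 -2.7 -3.3  2.3  2.   3.8  3.6 -3.4]
knob [0.51084672 0.13845767 0.08      ] local -0.06405858940177216 -0.029209729630543857
btn [0.61143505 0.25058088 0.068     ] local 0.052052172963339964 0.06674815853193454
(-0.065, -0.03) [0.51003299 0.13753647 0.        ]
(-0.065, 0.03) [0.50113076 0.19687238 0.        ]
(0.048, 0.065) [0.6076871  0.24825085 0.        ]
(0.048, -0.048) [0.62445295 0.13650155 0.        ]
```

```bash
python3 - <<'E'
from h import *
t=capture('top');s=capture('scene')
print('focus knob',tri((t,s),((328,195),(330,224))))
for p in((328,195),(318,180),(305,150),(165,124),(258,124)):print(p,atz(t,p,0),atz(t,p,.08))
print('tissue corner top',tri((t,s),((160,100),(258,143))), tri((t,s),((260,97),(327,150))))
q=[.5699,.1768,.1489];c,sn=np.cos(q[2]),np.sin(q[2])
R=np.array(sense()['ee_rot']);p=np.array(sense()['tcp_pos'])
for l,z in(((-.065,-.072),.2),((-.065,-.072),.089),((-.065,.002),.089),((.049,.066),.2),((.049,.066),.09)):
    w=np.array([q[0]+c*l[0]-sn*l[1],q[1]+sn*l[0]+c*l[1],z]);print(l,w.round(4),'tool delta cm',(R.T@(w-p)*100).round(2))
E
```

```text
focus knob [ 0.56351187 -0.0464505   0.04073189]
(328, 195) [ 5.73253029e-01 -4.87974025e-02 -2.22044605e-16] [ 0.55137714 -0.04092156  0.08      ]
(318, 180) [ 0.60940088 -0.02410216  0.        ] [ 0.58478083 -0.01810106  0.08      ]
(305, 150) [0.6841819  0.00942688 0.        ] [0.65388486 0.01288263 0.08      ]
(165, 124) [0.73698631 0.35714118 0.        ] [0.70268062 0.33420022 0.08      ]
(258, 124) [0.74704979 0.12750735 0.        ] [0.71198013 0.12199903 0.08      ]
tissue corner top [0.77710659 0.36633351 0.04224232] [0.77351254 0.10621676 0.11312922]
(-0.065, -0.072) [0.5163 0.096  0.2   ] tool delta cm [45.85 36.87  4.15]
(-0.065, -0.072) [0.5163 0.096  0.089 ] tool delta cm [45.85 36.87 15.25]
(-0.065, 0.002) [0.5053 0.1691 0.089 ] tool delta cm [42.46 30.28 15.25]
(0.049, 0.066) [0.6086 0.2493 0.2   ] tool delta cm [49.68 19.39  4.14]
(0.049, 0.066) [0.6086 0.2493 0.09  ] tool delta cm [49.68 19.38 15.14]
```

arm_command(
  deltas=[
    [0,0,-0.12,4,3.2,0.5,1],
    [0,0,-0.24,8,6.4,1,1],
    [0,0,-0.36,11,8.8,1.5,1],
    [0,0,-0.475,14,11.2,2,1],
    [0,0,-0.475,17,13.6,2.5,1],
    [0,0,-0.475,20,16,3,1],
    [0,0,-0.475,23,18.4,3.5,1],
    [0,0,-0.475,23,18.4,3.5,1],
  ],
)

```text
time_s: 1.02
tcp_pos: [0.3601, 0.3388, 0.2057]
ee_rot: [[0.99, 0.143, -0.002], [0.143, -0.99, -0.003], [-0.002, 0.003, -1.0]]
wrist_force: [0.2, 0.6, -1.4]
gripper_width: 0.48
gripper_force: 0.0
```

```bash
cat > g.py <<'E'
from h import *
def go(l,z,ang=-81.5,q=(.5699,.1768,.1489)):
    s=sense();R=np.array(s['ee_rot']);p=np.array(s['tcp_pos']);c,sn=np.cos(q[2]),np.sin(q[2])
    d=p[:2]-q[:2];print('t',s['time_s'],'pos',p.round(4),'local',(c*d[0]+sn*d[1]).round(4),(-sn*d[0]+c*d[1]).round(4),'F',np.round(s['wrist_force'],1),'w',round(s['gripper_width'],2))
    w=np.array([q[0]+c*l[0]-sn*l[1],q[1]+sn*l[0]+c*l[1],z])
    a=np.radians(ang);y=np.array([np.cos(a),np.sin(a),0]);zz=np.array([0,0,-1.]);T=np.c_[np.cross(y,zz),y,zz]
    print('rv',cv2.Rodrigues(R.T@T)[0].ravel().round(4),'cm',(R.T@(w-p)*100).round(2),'j',np.round(s['joints'],0))
E
python3 -c "
from g import *
go((-.065,-.072),.2)"
```

```text
t 1.0167 pos [0.3601 0.3388 0.2057] local -0.1835 0.1913 F [ 0.2  0.6 -1.4] w 0.48
rv [ 0.0027  0.0025 -0.0045] cm [11.98 26.27  0.61] j [ 62.  11. -20.  -0. -59.  36.]
```

arm_command(
  deltas=[
    [0,0,0,1.6,3.5,0.1,1],
    [0,0,0,3.2,7,0.2,1],
    [0,0,0,4.8,10.5,0.3,1],
    [0,0,0,6.4,14,0.4,1],
    [0,0,0,8,17.5,0.5,1],
    [0,0,0,9.6,21,0.6,1],
    [0,0,0,11.2,24.5,0.6,1],
    [0,0,0,12,26.2,0.6,1],
  ],
)

```text
time_s: 1.68
tcp_pos: [0.5182, 0.1001, 0.2006]
ee_rot: [[0.989, 0.146, 0.0], [0.146, -0.989, -0.0], [0.0, 0.0, -1.0]]
wrist_force: [0.0, 0.6, -0.4]
gripper_width: 0.009
gripper_force: 0.0
```

arm_command(
  deltas=[
    [0,0,0,0,0,3,1],
    [0,0,0,0,0,6,1],
    [0,0,0,0,0,6,1],
  ],
)

```text
time_s: 1.93
tcp_pos: [0.5131, 0.101, 0.1354]
ee_rot: [[0.989, 0.146, -0.011], [0.146, -0.989, -0.004], [-0.011, 0.002, -1.0]]
wrist_force: [-0.5, 0.0, -0.6]
gripper_width: 0.004
gripper_force: 0.0
```

```bash
python3 -c "
from g import *
go((-.065,-.072),.089)
t=capture('top')['pixels'];s=capture('scene')['pixels']
r=lambda a:cv2.resize(a,(400,400),interpolation=2)
cv2.imwrite('pics/d1.png',np.hstack([r(t[140:260,180:300]),r(s[140:240,215:315])]))"
```

```text
t 1.9333 pos [0.5131 0.101  0.1354] local -0.0674 -0.0666 F [-0.5  0.  -0.6] w 0.0
rv [ 0.0021  0.0114 -0.0021] cm [0.3  0.53 4.63] j [ 29.  19. -22.  -0. -50.  70.]
```

View pics/d1.png

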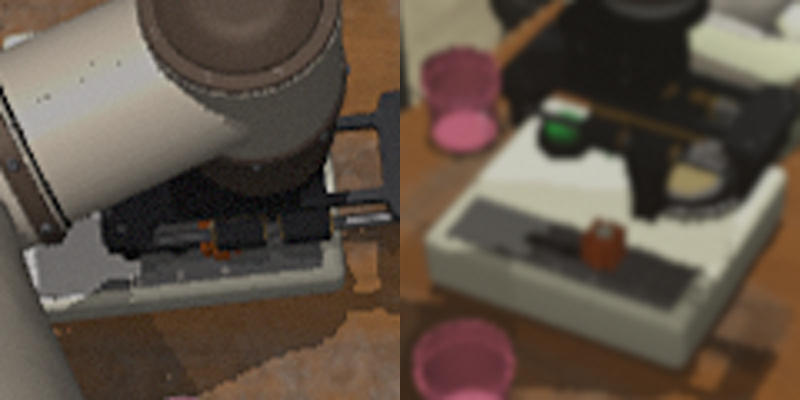

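The picture shows the closed fingertips right of the orange knob (knob at about (602,245) in the right half, finger tip at (645,210)), above the plate and clear of the cup. The body's long axis lies along y, as planned.

arm_command(
  deltas=[
    [0,0,0,0,0.3,2,1],
    [0,0,0,0,0.3,4,1],
    [0,0,0,0,0.3,5,1],
    [0,0,0,0,0.3,5,1],
    [0,0,0,0,0.3,5,1],
  ],
)

```text
time_s: 2.45
tcp_pos: [0.5179, 0.1006, 0.0917]
ee_rot: [[0.989, 0.15, 0.002], [0.15, -0.989, 0.0], [0.002, 0.0, -1.0]]
wrist_force: [0.4, 0.5, 0.0]
gripper_width: 0.006
gripper_force: 0.0
```

```bash
python3 -c "
from g import *
go((-.065,.002),.089)"
```

```text
t 2.45 pos [0.5179 0.1006 0.0917] local -0.0627 -0.0676 F [0.4 0.5 0. ] w 0.01
rv [-0.     -0.0018  0.0021] cm [-0.22 -6.96  0.27] j [ 29.  22. -24.   0. -44.  70.]
```

arm_command(
  deltas=[
    [0,0,0,-0.2,-0.8,0.2,1],
    [0,0,0,-0.2,-1.6,0.2,1],
    [0,0,0,-0.2,-2.4,0.2,1],
    [0,0,0,-0.2,-3.2,0.2,1],
    [0,0,0,-0.2,-4,0.2,1],
    [0,0,0,-0.2,-4.8,0.2,1],
    [0,0,0,-0.2,-5.6,0.2,1],
    [0,0,0,-0.2,-6.2,0.2,1],
  ],
)

```text
time_s: 3.12
tcp_pos: [0.506, 0.1614, 0.0891]
ee_rot: [[0.989, 0.15, 0.0], [0.15, -0.989, -0.001], [0.0, 0.001, -1.0]]
wrist_force: [-0.0, -1.2, 1.1]
gripper_width: 0.006
gripper_force: 0.6
```

arm_command(
  deltas=[
    [0,0,0,0,-0.2,0,1],
    [0,0,0,0,-0.4,0,1],
    [0,0,0,0,-0.4,0,1],
    [0,0,0,0,-0.4,0,1],
  ],
)

```text
time_s: 3.45
tcp_pos: [0.5052, 0.1653, 0.0885]
ee_rot: [[0.989, 0.149, -0.0], [0.149, -0.989, 0.0], [-0.0, -0.0, -1.0]]
wrist_force: [-0.0, -0.1, -0.5]
gripper_width: 0.008
gripper_force: 0.0
```

```bash
python3 -c "
from g import *
go((-.065,.002),.089)"
```

```text
t 3.45 pos [0.5052 0.1653 0.0885] local -0.0657 -0.0018 F [-0.  -0.1 -0.5] w 0.01
rv [-0.0003  0.      0.0011] cm [ 0.07 -0.38 -0.05] j [ 36.  23. -24.  -0. -43.  63.]
```

No contact force here, so it has probably snapped on to fast. I'll feel for the stop.

arm_command(
  deltas=[
    [0,0,0,0,-0.2,0,1],
    [0,0,0,0,-0.4,0,1],
    [0,0,0,0,-0.5,0,1],
    [0,0,0,0,-0.5,0,1],
  ],
)

```text
time_s: 3.78
tcp_pos: [0.5046, 0.17, 0.0885]
ee_rot: [[0.989, 0.149, 0.0], [0.149, -0.989, 0.0], [0.0, -0.0, -1.0]]
wrist_force: [0.3, 0.2, -0.5]
gripper_width: 0.006
gripper_force: 0.0
```

```bash
python3 -c "
from g import *
go((-.065,.002),.089)
s=capture('scene');p,st=blob(s,3,17,(225,180,285,215),90,40);print(p,st)
cv2.imwrite('pics/e1.png',cv2.resize(s['pixels'][140:240,215:315],(500,500),interpolation=2))"
```

```text
t 3.7833 pos [0.5046 0.17   0.0885] local -0.0656 0.003 F [ 0.3  0.2 -0.5] w 0.01
rv [-0.0001 -0.      0.0009] cm [ 0.06  0.1  -0.05] j [ 36.  23. -24.  -0. -44.  62.]
[246.81632653 195.92857143] [242 189  11  13  98]
```

View pics/e1.png

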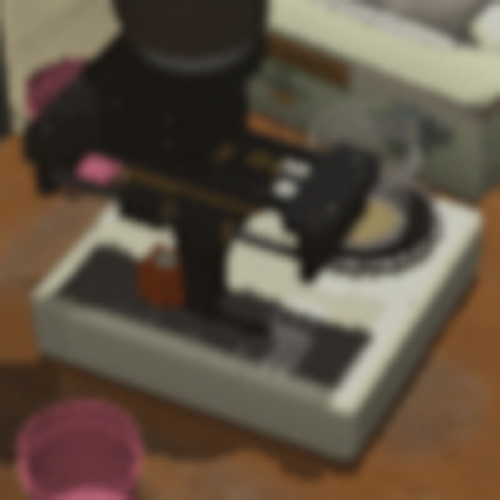

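The knob (crop about (162,280)) is now near the left end of the slot, with the fingers to its right. I'll check the amount numerically and back off.

arm_command(
  deltas=[
    [0,0,0,0,1,0,1],
    [0,0,0,0,1.5,-1,1],
    [0,0,0,0,1.5,-5,1],
    [0,0,0,0,1.5,-9,1],
    [0,0,0,0,1.5,-10,1],
    [0,0,0,0,1.5,-10,1],
  ],
)

```text
time_s: 4.33
tcp_pos: [0.5091, 0.1555, 0.1936]
ee_rot: [[0.989, 0.149, 0.009], [0.148, -0.989, 0.005], [0.009, -0.003, -1.0]]
wrist_force: [-0.6, 0.1, -0.1]
gripper_width: 0.003
gripper_force: 0.0
```

```bash
python3 -c "
from g import *
s=capture('scene');p,st=blob(s,3,17,(225,180,285,215),90,40)
a=np.array([.5108,.1385,.075]);d=np.array([-.148,.989,0])
print('seen shift',p-np.array([265.2,201.65]));
for k in(.03,.055,.06):print(k,(proj(s,a+k*d)-proj(s,a))[0])
go((.046,.066),.15,-81.5+90)
go((.046,.066),.15,-81.5-90)
go((.046,.066),.15,-81.5)"
```

```text
seen shift [-17.73508772  -5.89561404]
0.03 [-9.02114885 -3.07551428]
0.055 [-16.41930881  -5.59759781]
0.06 [-17.88604775  -6.09760663]
t 4.3833 pos [0.5076 0.1549 0.191 ] local -0.0649 -0.0124 F [-0.8 -0.9 -0.6] w 0.01
rv [ 0.0017 -0.0054 -1.5708] cm [11.07 -7.84  4.17] j [ 34.  15. -17.  -0. -57.  64.]
t 4.3833 pos [0.5076 0.1549 0.191 ] local -0.0649 -0.0124 F [-0.8 -0.9 -0.6] w 0.01
rv [-0.0054 -0.0017  1.5708] cm [11.07 -7.84  4.17] j [ 34.  15. -17.  -0. -57.  64.]
t 4.3833 pos [0.5076 0.1549 0.191 ] local -0.0649 -0.0124 F [-0.8 -0.9 -0.6] w 0.01
rv [-0.0023 -0.0045 -0.    ] cm [11.07 -7.84  4.17] j [ 34.  15. -17.  -0. -57.  64.]
```

Lever shift is about 59.5 mm, so it is at fast. Now I turn the tool 90° to keep the wide body clear of the cup, and move above the button.

arm_command(
  deltas=[
    [0,0,0.12,0,-2,0,1],
    [0,0,0.24,1,-4,0,1],
    [0,0,0.36,3,-6,0,1],
    [0,0,0.48,5,-8,0,1],
    [0,0,0.6,7,-8,0,1],
    [0,0,0.72,9,-8,0,1],
    [0,0,0.84,11,-8,0,1],
    [0,0,0.96,11.4,-8,0,1],
  ],
)

```text
time_s: 5.05
tcp_pos: [0.6093, 0.2507, 0.1859]
ee_rot: [[0.684, -0.73, -0.002], [-0.73, -0.684, -0.002], [-0.0, 0.003, -1.0]]
wrist_force: [0.8, 0.4, -0.3]
gripper_width: 0.004
gripper_force: 0.0
```

```bash
python3 -c "
from g import *
go((.050,.066),.15,-81.5-90)"
```

```text
t 5.05 pos [0.6093 0.2507 0.1859] local 0.0499 0.0672 F [ 0.8  0.4 -0.3] w 0.0
rv [ 0.0029 -0.0007  0.6047] cm [0.11 0.05 3.59] j [ 36.  28.   1.   0. -64.   7.]
```

arm_command(
  deltas=[
    [0,0,0.12,0.1,0,0,1],
    [0,0,0.24,0.1,0,0,1],
    [0,0,0.36,0.1,0,1,1],
    [0,0,0.48,0.1,0,3,1],
    [0,0,0.6,0.1,0,5,1],
    [0,0,0.6,0.1,0,7,1],
    [0,0,0.6,0.1,0,8,1],
    [0,0,0.6,0.1,0,8,1],
  ],
)

```text
time_s: 5.72
tcp_pos: [0.6061, 0.2487, 0.1043]
ee_rot: [[0.159, -0.987, -0.007], [-0.987, -0.159, -0.004], [0.003, 0.008, -1.0]]
wrist_force: [0.0, 0.4, 0.2]
gripper_width: 0.007
gripper_force: 0.0
```

```bash
python3 -c "
from g import *
go((.050,.066),.09,-81.5-90)
t=capture('top');s=capture('scene')
r=lambda a:cv2.resize(a,(400,400),interpolation=2)
cv2.imwrite('pics/f1.png',np.hstack([r(t['pixels'][110:230,160:280]),r(s['pixels'][130:210,215:295])]))"
```

```text
t 5.7167 pos [0.6061 0.2487 0.1043] local 0.0465 0.0657 F [0.  0.4 0.2] w 0.01
rv [ 0.0079 -0.0031  0.0111] cm [-0.03 -0.36  1.42] j [ 36.  32.  -4.  -0. -54. -27.]
```

View pics/f1.png

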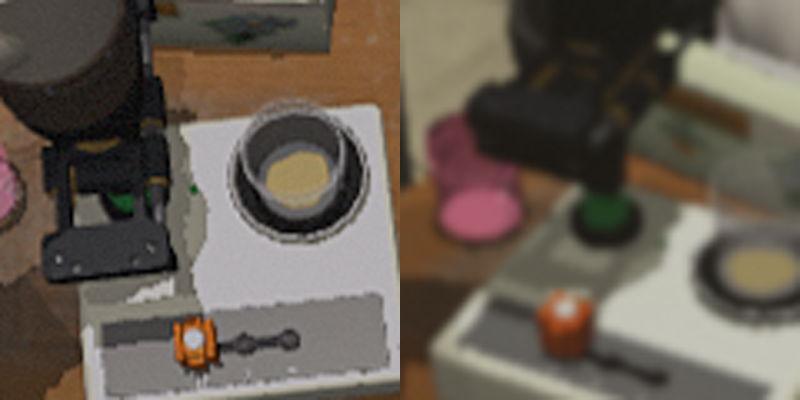

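The picture shows the fingertip above the green button (right half, (605,210)), the lever at the slot's left end and the cup undisturbed. Now I go down slowly.

arm_command(
  deltas=[
    [0,0,0,0,-0.2,0.4,1],
    [0,0,0,0,-0.2,0.8,1],
    [0,0,0,0,-0.2,1.2,1],
    [0,0,0,0,-0.2,1.4,1],
    [0,0,0,0,-0.2,1.5,1],
    [0,0,0,0,-0.2,1.5,1],
  ],
)

```text
time_s: 6.32
tcp_pos: [0.6106, 0.2509, 0.0941]
ee_rot: [[0.16, -0.987, 0.001], [-0.987, -0.16, 0.0], [-0.0, -0.001, -1.0]]
wrist_force: [-0.2, 0.5, 2.5]
gripper_width: 0.003
gripper_force: 1.3
```

```bash
python3 -c "
from g import *
go((.050,.066),.08,-81.5-90)"
```

```text
t 6.3167 pos [0.6106 0.2509 0.0941] local 0.0512 0.0672 F [-0.2  0.5  2.5] w 0.0
rv [-0.001   0.0002  0.0119] cm [0.12 0.12 1.41] j [ 36.  33.  -5.   0. -53. -27.]
```

arm_command(
  deltas=[
    [0,0,0,0,0,0.1,1],
    [0,0,0,0,0,0.2,1],
    [0,0,0,0,0,0.3,1],
    [0,0,0,0,0,0.3,1],
  ],
)

```text
time_s: 6.65
tcp_pos: [0.6106, 0.2509, 0.091]
ee_rot: [[0.16, -0.987, 0.001], [-0.987, -0.16, 0.0], [-0.0, -0.001, -1.0]]
wrist_force: [-1.9, 0.7, 4.9]
gripper_width: 0.009
gripper_force: 2.3
```

arm_command(
  deltas=[
    [0,0,0,0,0,0.1,1],
    [0,0,0,0,0,0.2,1],
    [0,0,0,0,0,0.2,1],
  ],
)

```text
time_s: 6.9
tcp_pos: [0.6106, 0.2509, 0.0904]
ee_rot: [[0.16, -0.987, 0.001], [-0.987, -0.16, 0.0], [0.0, -0.001, -1.0]]
wrist_force: [-2.7, -0.5, 10.1]
gripper_width: 0.004
gripper_force: 5.1
```

The button is bottoming out. A little more to be sure, then release.

arm_command(
  deltas=[
    [0,0,0,0,0,0.15,1],
    [0,0,0,0,0,0.15,1],
    [0,0,0,0,0,0.15,1],
  ],
)

```text
time_s: 7.15
tcp_pos: [0.6106, 0.2509, 0.0902]
ee_rot: [[0.16, -0.987, 0.002], [-0.987, -0.16, 0.0], [0.0, -0.002, -1.0]]
wrist_force: [-5.4, -1.4, 14.7]
gripper_width: 0.004
gripper_force: 7.7
```

arm_command(
  deltas=[
    [0,0,0,0,0,-1,1],
    [0,0,0,0,0,-3,1],
    [0,0,0,0,0,-6,1],
    [0,0,0,0,0,-10,1],
    [0,0,0,-2,2,-13,1],
    [0,0,0,-4,4,-15,1],
    [0,0,0,-6,6,-15,1],
    [0,0,0,-8,8,-15,1],
  ],
)

```text
time_s: 7.82
tcp_pos: [0.5177, 0.3176, 0.238]
ee_rot: [[0.158, -0.987, 0.001], [-0.987, -0.158, 0.002], [-0.002, -0.001, -1.0]]
wrist_force: [-0.0, 0.8, -0.8]
gripper_width: 0.005
gripper_force: 0.0
```

arm_command(
  deltas=[
    [0,0,0,-3,2,0,1],
    [0,0,0,-6,4,0,1],
    [0,0,0,-9,6,0,1],
    [0,0,0,-12,7,0,1],
    [0,0,0,-15,8,0,1],
    [0,0,0,-18,9,0,1],
    [0,0,0,-18,9,0,1],
    [0,0,0,-18,9,0,1],
  ],
)

```text
time_s: 8.48
tcp_pos: [0.3997, 0.4811, 0.2355]
ee_rot: [[0.162, -0.987, -0.002], [-0.987, -0.162, -0.002], [0.002, 0.002, -1.0]]
wrist_force: [-0.3, 0.3, -0.4]
gripper_width: 0.002
gripper_force: 0.0
```

```bash
python3 -c "
from g import *
go((.050,.066),.08,-81.5-90)
t=capture('top');s=capture('scene')
print(blob(t,45,85,(185,150,212,185)),blob(s,45,85,(245,160,270,185),90,40),blob(s,3,17,(225,180,285,215),90,40)[0])
r=lambda a:cv2.resize(a,(400,400),interpolation=2)
cv2.imwrite('pics/g1.png',np.hstack([r(t['pixels'][125:245,170:290]),r(s['pixels'][140:240,215:315])]))"
```

```text
t 8.4833 pos [0.3997 0.4811 0.2355] local -0.1232 0.3262 F [-0.3  0.3 -0.4] w 0.0
rv [ 0.002  -0.0019  0.014 ] cm [ 26.22 -17.    15.56] j [ 65.  22.   0.  -0. -68. -56.]
(array([198.63398693, 165.45098039]), array([192, 159,  14,  14, 153], dtype=int32)) (array([255.5862069 , 171.79310345]), array([251, 168,  10,   8,  58], dtype=int32)) [247.51 195.69]
```

View pics/g1.png

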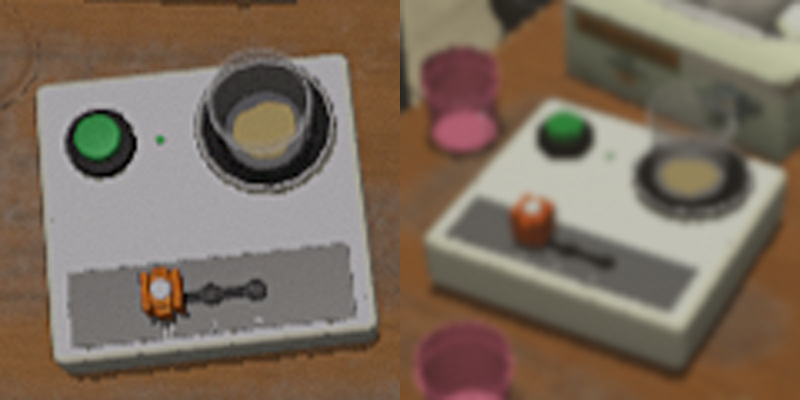

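The knob (162,290) is at the left end of the slot, the button (97,137) is up again, and the cup (265,120) stands unmoved. The press met a rigid stop at 15 N, so it was full.

```bash
python3 -c "
from station import *
print(finish_job())"
```

```text
the job is handed in; nothing more can be done
None
```

The speed lever is at fast (about 59.5 mm of slide measured), then the start button was pressed to its stop and came back up; the cup stands unmoved, the hand is clear, and the job was handed in at about 8.6 s (no verdict returned).

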